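# Fit the fine grater insert in the grater box and lock its gate

### The job

Get the grater box ready for the lemon and the garlic: slide its green gate open, lay the teal fine-grater insert in the bay with its finger grip towards the gate and its front tongue tucked under the fixed lip, and slide the gate fully shut over its other end so that it is locked in. Leave the cream slicing insert and the food, the jars and the pepper mill where they are.

Things in the scene. Friction and masses are not known exactly. Their poses are not given: they have to be found in the camera images.
- grater_box: White grater box on rubber feet, fixed to the worktop: low catch box with a flat deck, 52 mm high. Origin on the worktop, x on its middle line: 116 mm wide (x), from y = -112 to +145 mm, plus a carrying loop to y = -136 (height 44). Along +y: steel feed ramp to y = -52, open bay for one insert, green gate, which opens to +y. Guides 5 mm high edge the deck at |x| 50 to 58.
- bay_seat (a point): Where a seated insert's origin lies: x = 0, y = -14.5, z = 42 mm in the box's frame; box's axes. The bay is 80 mm wide (2 mm play each side); the insert rests on side ledges at z = 42, top flush with the deck. With the gate open, lower it flat 12 to 18 mm to the +y side of the seat, then push it to -y until it stops under the lip (1.5 mm play towards the shut gate).
- lip_edge (a point): Middle of the top edge of the fixed lip at the bay's -y end, at y = -52, z = 52 mm in the box's frame. The lip is flush with the deck, 80 mm wide, and overhangs the bay by 10 mm (y -62 to -52); its underside is at z = 48.2 mm, so the insert's 4.5 mm front tongue slides in under it with 1.7 mm to spare.
- gate (a joint): Opening of the flat green gate (78x71 mm, 4 mm thick, flush with the deck) along the box's +y in m: 0 shut, 0.040 open at its stop. Stays where left; about 1.5 N friction. Its front edge is at y = 23.5 mm + opening; shut, it covers the insert's rear tongue by 8 mm. Open 0.030 or more to lower an insert in flat. Shutting, it pushes the insert the last bit under the lip.
- gate_grip (a point): Middle of the upright grip on the gate, 61 mm above the worktop, at x = 0, y = 72 mm + opening in the box's frame; it moves with the gate. The grip is 40 mm wide along the box's x, 12 mm thick along its y and stands 18 mm above the deck (z 52 to 70 mm); pinch it along the box's y from above, or push it.
- fine_grater: The insert to fit: teal frame, steel field of small toothed holes, 76 mm wide (x), 93 mm long (y), 10 mm thick, about 90 g, lying right side up on the worktop. Origin: centre of its underside. Front tongue (y -46.5 to -37.5) and rear tongue (y +36.5 to +46.5) are 4.5 mm thick, level with the underside. Seated, its axes are parallel to the grater box's.
- fine_grater_grip (a point): Middle of the fine grater's upright finger grip, at x = 0, y = +22.5, z = 19 mm in the insert's frame. The grip is 40 mm wide along the insert's x, 10 mm thick along its y, and stands from z = 10 to 28 mm above the underside; pinch it along the insert's y from above.
- slicer_blade: The other insert, not to be moved: same size and shape as the fine grater, cream frame, with one straight blade and slot. Origin: centre of its underside.
- lemon_2: Loose lemon, about 78x55x56 mm, behind the work; to be left alone.
- garlic_2: Loose head of garlic, about 60 mm, behind the work; to be left alone.
- pepper: Loose dark wooden pepper mill, 58 mm wide, 150 mm tall; origin under its centre; to be left standing.
- honey: Loose glass jar with a dark lid, 62 mm wide, 86 mm tall; origin under its centre; to be left standing.
- spice: Loose spice jar with a green cap, 46 mm wide, 106 mm tall; origin under its centre; to be left standing.
- cabinet_edge (a point): Lower front edge of the closed wall cabinet doors that hang over the back of the worktop: a flat front at x = 0.64 m from z = 0.41 m upwards, along the whole work (y -0.4 to +0.4), with two dark knobs out to x = 0.60 near y = -0.10 and -0.16 at z = 0.48. A fixed obstacle: keep the wrist and arm in front of it; swinging across at full reach hits it.

How it is judged:
By the outcome, as a careful person would: the job done as asked, in the order asked, and still so for the second after the job is handed in, with the robot touching nothing.
It also fails if it takes over 66 s, if anything falls off the work surface, if the arm or the gripper's body presses on something with over 40 N, if the wrist force passes 120 N, or if a joint passes its speed limit or range.

### The arm

A 6-joint arm with a two-finger parallel gripper is mounted at the origin on a cart in front of the work surface, level with it; the furniture and walls round the work are solid. World frame = base frame: x ahead of the robot, y to its left, z up, the work surface at z = 0. Lengths are in mm, angles in rad, forces in N, time in s.
With the tool pointing down it reaches from about 400 to 825 mm from the base axis. Payload 7 kg.
Tool frame: the origin (TCP) lies on the mounting face of the last link; the fingertips stand 178 mm ahead of it and the grasp point (between the pads) lies 159 mm ahead of it; x points along the fingers, y is the direction in which the jaws open and shut, and the axes are right-handed (so a half turn about x gives the same grasp; the last joint's range is limited). The gripper opens to 88 mm and grips with 3 to 60 N. Pads are 19 mm wide; open, the fingers measure 130 mm over their backs; the gripper's body (78 mm by 193 mm) begins 47 mm behind the grasp point.
Start: joints at [-0.813, 0.359, 0.012, 0, -1.224, -0.288], TCP at [305.55, -601.86, 404.661] pointing down, gripper open.
Joint ranges: [-3.07, 3.07], [-1.43, 2.12], [-1.02, 1.25], [-3.03, 1.67], [-3.05, -0], [-3.03, 3.03]. Speed limits (rad/s): [2.39, 2.39, 3.01, 3.14, 3.14, 3.14].

### API

Orientations are given as a unit quaternion [x, y, z, w].
In Python, from cell import status, read_camera, close_job, trace, place_of gives the robot as it stands.
- The arm moves only by the shell command python3 -m creep 'ROWS' [FORCE]. ROWS is JSON, one flat list of numbers, 5 for each row, row after row: the shift along the tool's x, y, z in mm, then the turn about the tool's x in rad, then the opening, from -1 (shut) to 1 (fully open), so that 0 is half open. A call has 1 to 20 rows; each row shifts and turns the commanded pose from where the row before left it, along the tool's axes as they then stand; what a row does not reach is not made up. A row lasts 1/8 s, in which the tool goes at most 62.5 mm and 10.7 degrees, less where a joint would pass 70% of its speed; a pose out of reach is approached as far as the arm can. A call with a gripper value outside its range is refused whole. The fingers move at their own pace and stop on an object; FORCE is the grip in N (left out, the last holds). Time passes only in rows, so rows that do not move let the fingers close. It gives the time, the measured TCP pose, the force and the opening at its end, in the units of the state.
- status.read_state(): the state, without advancing time (a new reading comes with each control period).
- read_camera(name): name is "side" or "top"; returns a dict with "pixels" (400x640x3 uint8, red, green, blue), "fx", "fy", "cx", "cy" (pixels), "dist_coeffs" ([k1, k2, p1, p2, k3] as OpenCV has them; the pictures are not rectified), "eye" and "orientation" of the camera in the world. Camera axes: x right, y up, looking along -z (the intrinsics and any distortion apply to the point x, -y, -z); pixel columns grow to the right and rows downward; lengths in mm; the calibration is good to about 2 mm. A picture is of the moment at which its call begins. There is no depth.
- close_job(): hands the job in, once; it reports no verdict.
Trained networks look in the newest picture that a camera, given by its name, has taken for a name from the list of things; names that differ only in an ending like _2 or _b are one class to them, and where a whole thing is asked for, a point or a joint stands for the part that bears it (a point fixed in the world has none). Each returns a list of dicts, best first, with "confidence" (0 to 1); they miss things now and then, are a little off and sometimes report something else, mostly with a low value. They report only what shows in the picture. A call takes as long as a camera call.
- trace(camera, name): "mask" (400x640 bool, what is visible of it) and "box" ([left, top, width, height] in pixels, round what is visible of it).
- place_of(camera, name): "pixel" ([row, column] in pixels: a listed point, or the origin of a listed thing).
The state is a dict: "clock": time; "joint_pos": joint angles; "qvel": joint speeds; "joint_torque": joint torques, N m; "tool_pos": TCP position; "tcp_rot": TCP orientation; "contact_force": force on the tool from outside, world axes, zero at the start; "wrist_torque": the same for the moment, N m; "gripper_width": finger opening in mm.
Only numpy, scipy, OpenCV 4.12 (cv2) and the standard library are available. Lean on these libraries where they do the work, as an engineer would, in place of code of your own. Each camera call takes 0.05 s, during which the arm holds its last target. There are 200 camera calls.

## Working session

There is one attempt and no reset: what is moved stays moved. The work goes in short steps, Python scripts to look and compute and a shell command to move; the robot and the scene stay as the last step left them, time stands still between calls to the robot, and variables do not carry over. Pictures are saved under pics/ and viewed, about 8 in all and at most 12, crops included, and the job is handed in when it is done.

```bash
ls; mkdir -p pics
cat > h.py <<'E'
import numpy as np, cv2, json
from scipy.spatial.transform import Rotation as R
from cell import status, read_camera, close_job, trace, place_of
def cam(n,save=None):
    c=read_camera(n)
    if save: cv2.imwrite('pics/'+save,np.ascontiguousarray(c['pixels'][:,:,::-1]))
    c['K']=np.array([[c['fx'],0,c['cx']],[0,c['fy'],c['cy']],[0,0,1.]]);c['D']=np.array(c['dist_coeffs'],float)
    c['M']=R.from_quat(c['orientation']).as_matrix()@np.diag([1,-1,-1.]); c['eye']=np.array(c['eye'],float)
    return c
def ray(c,row,col):
    u=cv2.undistortPoints(np.array([[[col,row]]],float),c['K'],c['D'])[0,0]
    return c['M']@np.array([u[0],u[1],1.])
def atz(c,px,z):
    d=ray(c,*px); return c['eye']+d*(z-c['eye'][2])/d[2]
def proj(c,P):
    P=np.atleast_2d(np.array(P,float)); q=(P-c['eye'])@c['M']
    r,_=cv2.projectPoints(q,np.zeros(3),np.zeros(3),c['K'],c['D']); return r[:,0,::-1]
def tri(c1,p1,c2,p2):
    A=np.zeros((3,3));b=np.zeros(3);ds=[]
    for c,p in((c1,p1),(c2,p2)):
        d=ray(c,*p);d/=np.linalg.norm(d);Q=np.eye(3)-np.outer(d,d);A+=Q;b+=Q@c['eye']
    X=np.linalg.solve(A,b); return X
E
python3 - <<'E'
from h import *
np.set_printoptions(precision=1,suppress=True)
cs={n:cam(n,n+'1.png') for n in('top','side')}
s=status.read_state(); print({k:np.round(v,3) for k,v in s.items()})
for n,c in cs.items(): print(n,c['eye'],c['M'][:,2],c['fx'])
zs={'grater_box':0,'bay_seat':42,'lip_edge':52,'gate_grip':61,'fine_grater':0,'fine_grater_grip':19,'slicer_blade':0,'pepper':0,'honey':0,'spice':0,'lemon_2':28,'garlic_2':28}
for k,z in zs.items():
    for n,c in cs.items():
        for d in place_of(n,k)[:2]:
            print(k,n,round(d['confidence'],2),np.round(d['pixel'],1),atz(c,d['pixel'],z))
E
```

```text
pics
{'clock': np.float64(0.1), 'joint_pos': array([-0.8,  0.4,  0. , -0. , -1.2, -0.3]), 'qvel': array([-0., -0., -0.,  0., -0.,  0.]), 'joint_torque': array([ -0. , -58.4,  29.4,   7. ,   0. ,  -0. ]), 'tool_pos': array([ 305.5, -601.7,  403.8]), 'tcp_rot': array([-0.2,  0.7,  0.2,  0.7]), 'contact_force': array([ 0.6,  0.2, -0.4]), 'wrist_torque': array([-0., -0., -0.]), 'gripper_width': np.float64(87.798)}
top [ 411.3   52.1 1371.3] [ 0.1  0.  -1. ] 407.86651000715386
side [ 73.5 784.8 798.9] [ 0.5 -0.7 -0.5] 401.23229199799414
grater_box top 0.88 [246.3 269.7] [444.7 196.2   0. ]
grater_box side 0.6 [329.9 338. ] [443.  191.9  -0. ]
bay_seat top 0.95 [242.8 274.9] [455.2 175.4  42. ]
bay_seat top 0.42 [163.2 337.7] [723.4 -24.8  42. ]
bay_seat side 0.72 [316.5 340.3] [442.7 184.3  42. ]
lip_edge top 0.59 [241.1 285.5] [461.  140.6  52. ]
lip_edge top 0.25 [227.7 395.1] [ 511.5 -212.3   52. ]
lip_edge side 0.9 [303.1 346.6] [449.8 145.1  52. ]
lip_edge side 0.73 [273.8 376.8] [442.4   1.4  52. ]
gate_grip top 0.95 [254.6 245. ] [415.4 267.2  61. ]
gate_grip side 0.96 [335.8 334.3
[... 359 characters left out ...]
459.9 146.    0. ]
slicer_blade side 0.82 [274.4 376.5] [467.5 -50.3   0. ]
slicer_blade side 0.29 [331.2 338. ] [440.6 195.4   0. ]
pepper top 0.62 [166.7 399.5] [ 725.4 -239.7    0. ]
pepper side 0.83 [217.6 337.8] [ 731.9 -237.2    0. ]
pepper side 0.33 [245.3 390. ] [ 501.6 -201.8    0. ]
honey top 0.88 [168.7 244.6] [707.1 291.9   0. ]
honey side 0.61 [312. 235.] [696.8 303.5   0. ]
spice top 0.5 [160.2 265.4] [738.5 221.7   0. ]
spice side 0.91 [291.5 248.1] [723.7 227.2   0. ]
lemon_2 top 0.57 [168.5 303.3] [706.   89.8  28. ]
lemon_2 side 0.52 [268. 286.] [681.1 110.9  28. ]
garlic_2 top 0.68 [175.3 374. ] [ 687.7 -147.9   28. ]
garlic_2 side 0.53 [236.1 333.7] [ 658.4 -102.4   28. ]
```

Run:
```python
import cv2
a=cv2.imread('pics/top1.png')[190:300,220:430]; cv2.imwrite('pics/topc.png',cv2.resize(a,None,fx=3.8,fy=3.8,interpolation=cv2.INTER_CUBIC))
a=cv2.imread('pics/side1.png')[200:380,250:440]; cv2.imwrite('pics/sidec.png',cv2.resize(a,None,fx=3.3,fy=3.3,interpolation=cv2.INTER_CUBIC))
```

```text
(no output)
```

View pics/topc.png

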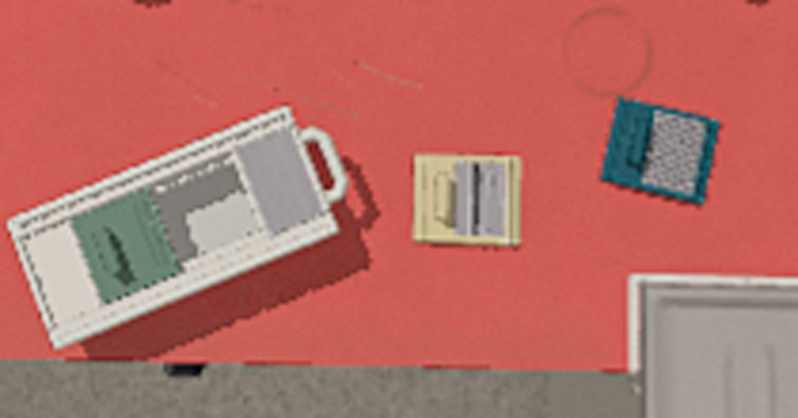

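View pics/sidec.png

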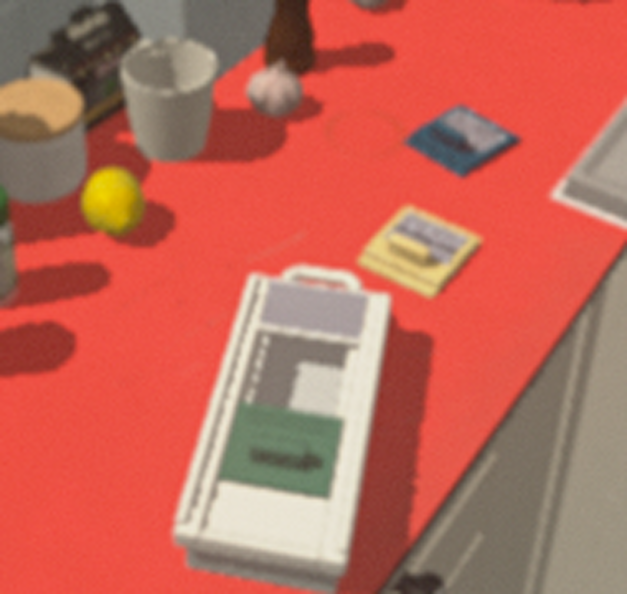

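View pics/side1.png

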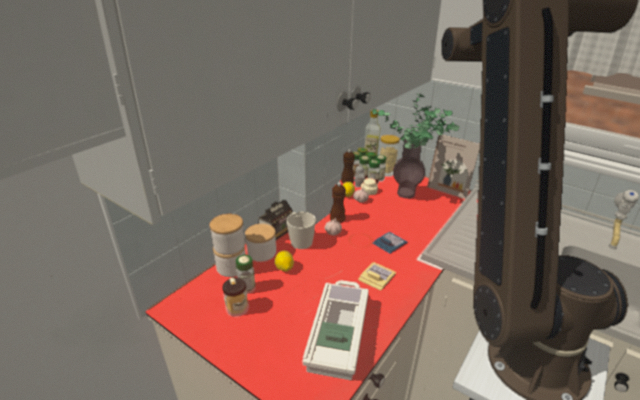

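```bash
cat > fit.py <<'E'
from h import *
from scipy.optimize import minimize
def boxpts(x0,x1,y0,y1,z0,z1): return np.array([[a,b,c] for a in(x0,x1) for b in(y0,y1) for c in(z0,z1)],float)
S=8
PARTS={'grater_box':[boxpts(-58,58,-112,145,3,52),boxpts(-58,-50,-112,145,50,57),boxpts(50,58,-112,145,50,57)],
 'insert':[boxpts(-38,38,-46.5,46.5,0,4.5),boxpts(-38,38,-37.5,36.5,0,10),boxpts(-20,20,17.5,27.5,10,28)]}
def place(P,p):
    c,s=np.cos(p[2]),np.sin(p[2]); return np.c_[c*P[:,0]-s*P[:,1]+p[0],s*P[:,0]+c*P[:,1]+p[1],P[:,2]]
def render(c,parts,p,win):
    l,t,w,h=win; im=np.zeros((h*S,w*S),np.uint8)
    for P in parts:
        q=proj(c,place(P,p))[:,::-1]; q=((q-[l,t]+.5)*S*16-8).astype(np.float32)
        cv2.fillConvexPoly(im,cv2.convexHull(q).astype(np.int32),255,shift=4)
    return cv2.resize(im,(w,h),interpolation=cv2.INTER_AREA)/255.
def fit(cs,masks,parts,p0):
    wins={}
    for n,m in masks.items():
        x,y,w,h=cv2.boundingRect(m.astype(np.uint8)); wins[n]=(max(x-8,0),max(y-8,0),w+16,h+16)
    def f(p):
        p=np.array(p)*[1,1,.01]; e=0
        for n,m in masks.items():
            l,t,w,h=wins[n]; mm=m[t:t+h,l:l+w].astype(float); r=render(cs[n],parts,p,(l,t,mm.shape[1],mm.shape[0]))
            e+=np.abs(r-mm).sum()/mm.sum()
        return e
    x0=np.array([p0[0],p0[1],p0[2]*100.])
    b=minimize(f,x0,method='Nelder-Mead',options=dict(initial_simplex=x0+np.array([[0,0,0],[8,0,0],[0,8,0],[0,0,8.]]),xatol=.02,fatol=1e-5))
    return b.x*[1,1,.01],b.fun
E
python3 - <<'E'
from fit import *
np.set_printoptions(precision=2,suppress=True)
cs={n:cam(n) for n in('top','side')}
for k,pt,p0 in(('grater_box','grater_box',(450,190,.35)),('fine_grater','insert',(510,-210,-.24))):
    ms={}
    for n in cs:
        t=trace(n,k); ms[n]=t[0]['mask']; print(k,n,t[0]['confidence'],t[0]['box'],ms[n].sum())
    if k=='grater_box':  # fill interior: convex closing
        for n in ms:
            g=cv2.morphologyEx(ms[n].astype(np.uint8),cv2.MORPH_CLOSE,np.ones((25,25))) ; 
            g=cv2.morphologyEx(g,cv2.MORPH_OPEN,np.ones((15,15))) ; ms[n]=g>0
    print('both',*fit(cs,ms,PARTS[pt],p0))
    for n in ms: print(n,*fit(cs,{n:ms[n]},PARTS[pt],p0))
s=status.read_state(); print(R.from_quat(s['tcp_rot']).as_matrix())
for n in cs: np.save(n+'m.npy',ms[n])
E
```

```text
grater_box top 0.73 [224.0, 220.7, 86.0, 59.3] 2954
grater_box side 0.74 [303.1, 283.7, 67.1, 93.3] 4502
both [445.37 183.1    0.42] 0.16905707657950655
top [444.2 185.9   0.4] 0.09631722328725657
side [446.16 183.13   0.44] 0.06550595985081659
fine_grater top 0.56 [381.0, 213.1, 26.8, 33.1] 680
fine_grater side 0.97 [374.3, 235.0, 31.2, 19.8] 398
both [ 510.78 -214.51   -0.2 ] 0.2058292906284595
top [ 511.52 -214.67   -0.22] 0.061089965397923884
side [ 509.43 -213.4    -0.16] 0.1260025618287516
[[ 0.   -0.45  0.89]
 [-0.    0.89  0.45]
 [-1.   -0.    0.  ]]
```

```bash
cat > measure.py <<'E'
from fit import *
np.set_printoptions(precision=3,suppress=True)
def nonred(c):
    p=c['pixels'].astype(float); r=p[:,:,0]/(p.max(2)*0+p[:,:,1]+p[:,:,2]+1); 
    return r<0.95
def cmask(c,k,parts,p,grow=5):
    full=render(c,parts,p,(0,0,640,400))>.3
    w=cv2.dilate(full.astype(np.uint8),np.ones((2*grow+1,)*2))
    m=(nonred(c)&(w>0)).astype(np.uint8)
    n,l,st,_=cv2.connectedComponentsWithStats(m,connectivity=4); return l==1+np.argmax(st[1:,4])
LOOP=[boxpts(-45,45,-142,-114,20,46)]
if __name__=='__main__':
    cs={n:cam(n) for n in('top','side')}
    for k,pt,p0 in(('box','grater_box',np.array([445,184,.41])),('fine','insert',np.array([511,-214.5,-.21])),('slicer','insert',np.array([460,-42,0.]))):
      for it in range(3):
        ms={n:cmask(cs[n],k,PARTS[pt],p0,4) for n in cs}
        if k=='box':
            for n in cs:
                lp=(render(cs[n],LOOP,p0,(0,0,640,400))>.02)&(render(cs[n],PARTS[pt],p0,(0,0,640,400))<.3); ms[n]&=~lp
        p0,e=fit(cs,ms,PARTS[pt],p0)
      print(k,'both',p0,e)
      for n in cs: print(n,*fit(cs,{n:ms[n]},PARTS[pt],p0))
      for n in cs:
        im=cv2.resize(cs[n]['pixels'][:,:,::-1],None,fx=4,fy=4,interpolation=cv2.INTER_CUBIC) if k=='box' else im_[n]
        for P in PARTS[pt]:
            q=cv2.convexHull(((proj(cs[n],place(P,p0))[:,::-1]+.5)*4).astype(np.float32)).astype(np.int32); cv2.polylines(im,[q],True,(255,0,255),1)
        if k=='box': im_=globals().setdefault('im_',{})
        im_[n]=im
    a=im_['top'][860:1130,880:1660]; b=im_['side'][920:1520,1200:1640]; b=b[:,:]
    cv2.imwrite('pics/ovt.png',a); cv2.imwrite('pics/ovs.png',b)
E
python3 measure.py
```

```text
box both [441.921 188.802   0.411] 0.07541753255015056
top [441.328 189.795   0.412] 0.02498839009287926
side [443.713 184.969   0.41 ] 0.0354494023636852
fine both [ 510.29  -215.636   -0.218] 0.13018301839909852
top [ 510.663 -215.938   -0.213] 0.039775060251718286
side [ 509.871 -214.897   -0.187] 0.08857237810378388
slicer both [463.542 -45.927  -0.005] 0.10612519644256051
top [463.402 -46.248  -0.003] 0.04639464033035895
side [463.219 -44.504  -0.003] 0.04447745428137585
```

View pics/ovt.png

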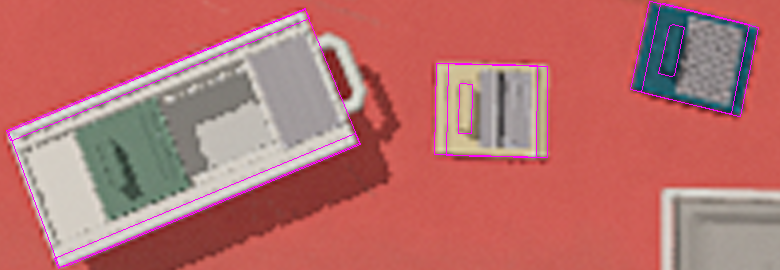

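View pics/ovs.png

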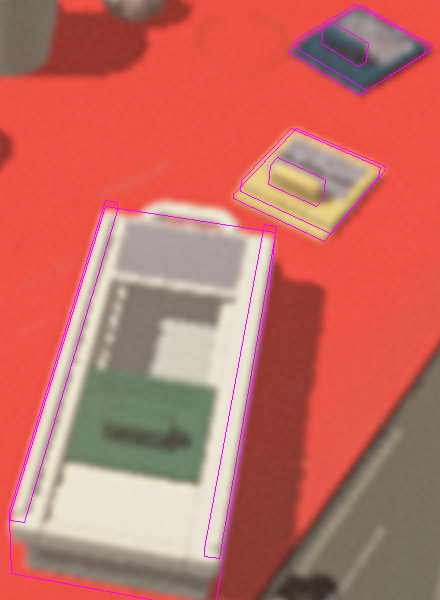

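Run:
```python
from measure import *
PARTS['deck']=[boxpts(-58,58,-112,145,44,52)]+PARTS['grater_box'][1:]
cs={n:cam(n) for n in('top','side')}
box=np.array([441.6,189.3,.412])
def tobox(X,p=box):
    d=X[:2]-p[:2];c,s=np.cos(p[2]),np.sin(p[2]);return np.array([c*d[0]+s*d[1],-s*d[0]+c*d[1]])
for n,c in cs.items():
    p=c['pixels'].astype(float); g=(p[:,:,1]>p[:,:,0]*1.12)&(p[:,:,1]>p[:,:,2]*1.05)
    w=render(c,PARTS['grater_box'],box,(0,0,640,400))>.5; g&=w
    rc=np.argwhere(g); B=np.array([tobox(atz(c,q,52)) for q in rc])
    mid=np.abs(B[:,0])<32
    print(n,len(rc),'x',np.percentile(B[:,0],[1,50,99]),'y',np.percentile(B[mid,1],[1,50,99]))
    for d in place_of(n,'gate_grip')[:1]: print(tobox(atz(c,d['pixel'],61)))
    for d in place_of(n,'lip_edge')[:1]: print('lip',tobox(atz(c,d['pixel'],52)))
```

```text
top 524 x [-38.055  -0.562  37.174] y [26.451 60.312 94.183]
[ 5.16  71.104]
lip [  0.37  -41.503]
side 636 x [-36.533   0.594  35.806] y [31.019 60.698 97.529]
[-1.058 74.26 ]
lip [ -6.951 -56.832]
```

```bash
python3 -m creep '[0,0,0,0.055,0, 4,32,52,0,0, 4,32,52,0,0, 4,32,52,0,0, 4,32,52,0,0, 4,32,52,0,0, 4,51,29.5,0,0, 4,51,29.5,0,0, 4,51,29.5,0,0, 4,51,29.5,0,0, 4,51,29.5,0,0, 4,51,29.5,0,0, 4,55.5,0.7,0,0, 4,55.5,0.7,0,0, 4,55.5,0.7,0,0, 4,55.5,0.7,0,0, 4,55.5,0.7,0,0, 0,0,0,0,0]'
cat > tool.py <<'E'
from measure import *
def st():
    s=status.read_state(); M=R.from_quat(s['tcp_rot']).as_matrix()
    print('t',round(float(s['clock']),2),'tcp',np.round(s['tool_pos'],1),'yaw',round(float(np.arctan2(-M[0,1],M[1,1])),4),'x',M[:,0],'w',round(float(s['gripper_width']),1),'F',np.round(s['contact_force'],1),'q',np.round(s['joint_pos'],2)); return s,M
def go(x,y,z=None,yaw=None):
    s,M=st(); p=np.array(s['tool_pos']); d=np.array([x,y,p[2] if z is None else z])-p
    y0=np.arctan2(-M[0,1],M[1,1])
    print('shift in present axes',M.T@d,'turn',None if yaw is None else y0-yaw)
E
python3 -c "
from tool import *
go(412.4,256.2,240,.412)"
```

```text
clock: 4.25
tool_pos: [407.9, 259.0, 340.7]
tcp_rot: [-0.147, 0.691, 0.147, 0.692]
contact_force: [-0.3, -0.6, 0.9]
gripper_width: 43.4
t 4.25 tcp [407.9 259.  340.7] yaw 0.4193 x [ 0.     0.001 -1.   ] w 43.4 F [-0.3 -0.6  0.9] q [ 0.97  0.1  -0.49 -0.   -0.98 -2.13]
shift in present axes [100.709  -4.438   2.934] turn 0.007338877637089958
```

```bash
python3 -m creep '[40,-4.4,2.9,0.007,0, 40,0,0,0,0, 20,0,0,0,0, 6,0,0,0,0, 0,0,0,0,0, 0,0,0,0,-0.7, 0,0,0,0,-1, 0,0,0,0,-1, 0,0,0,0,-1]' 15; python3 -c "
from tool import *
cam('top','t2.png');cam('side','s2.png')
go(412.4,256.2,233,.412)
a=cv2.imread('pics/t2.png')[200:290,200:330];b=cv2.imread('pics/s2.png')[260:385,270:400]
cv2.imwrite('pics/v2.png',np.hstack([cv2.resize(x,(400,int(400*x.shape[0]/x.shape[1])),interpolation=cv2.INTER_CUBIC)[:276] for x in(a,b)]))"
```

```text
clock: 5.38
tool_pos: [412.6, 255.9, 235.4]
tcp_rot: [-0.14, 0.692, 0.145, 0.693]
contact_force: [-24.7, 22.5, 5.0]
gripper_width: 11.9
t 5.47 tcp [412.5 256.1 235.4] yaw 0.4076 x [ 0.     0.007 -1.   ] w 11.7 F [-19.   18.7   4.1] q [ 0.96  0.23 -0.61 -0.01 -0.72 -2.12]
shift in present axes [ 2.354  0.081 -0.045] turn -0.00435358687780818
```

View pics/v2.png

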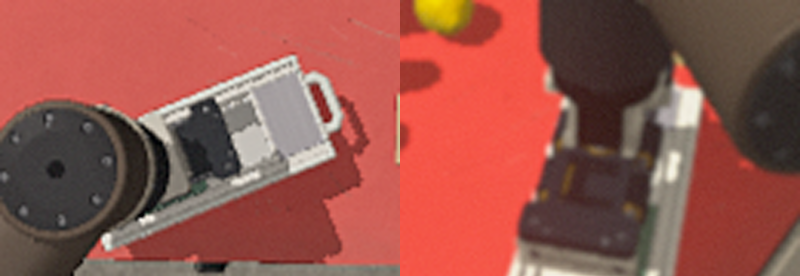

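```bash
python3 -m creep '[0,8,0,0,-1, 0,8,0,0,-1, 0,8,0,0,-1, 0,8,0,0,-1, 0,5,0,0,-1, 0,0,0,0,-1, 0,0,0,0,-1]'; python3 -c "
from tool import *
go(0,0)"
```

```text
clock: 6.35
tool_pos: [398.8, 287.7, 235.1]
tcp_rot: [-0.143, 0.692, 0.143, 0.693]
contact_force: [-2.7, 0.3, 7.7]
gripper_width: 12.0
t 6.35 tcp [398.8 287.7 235.1] yaw 0.408 x [ 0.     0.001 -1.   ] w 12.0 F [-2.7  0.3  7.7] q [ 1.03  0.24 -0.6   0.   -0.72 -2.19]
shift in present axes [  -0.301 -105.817 -480.175] turn None
```

```bash
python3 -m creep '[0,3,0,0,-1, 0,3,0,0,-1, 0,0,0,0,-1, 0,0,0,0,-1]'; python3 -c "
from tool import *
go(0,0)"
```

```text
clock: 6.85
tool_pos: [396.5, 293.0, 235.1]
tcp_rot: [-0.143, 0.692, 0.143, 0.693]
contact_force: [-1.1, -0.5, 6.5]
gripper_width: 11.9
t 6.85 tcp [396.5 293.  235.1] yaw 0.408 x [ 0.  0. -1.] w 11.9 F [-1.1 -0.5  6.5] q [ 1.04  0.25 -0.6   0.   -0.72 -2.2 ]
shift in present axes [  -0.221 -111.646 -480.166] turn None
```

```bash
python3 -m creep '[0,2,0,0,-1, 0,0,0,0,-1, 0,0,0,0,-1]'; python3 -c "
from tool import *
go(0,0)"
```

```text
clock: 7.22
tool_pos: [395.8, 294.4, 235.1]
tcp_rot: [-0.143, 0.692, 0.143, 0.693]
contact_force: [0.6, -2.6, 6.8]
gripper_width: 11.7
t 7.22 tcp [395.8 294.4 235.1] yaw 0.408 x [ 0.    -0.001 -1.   ] w 11.7 F [ 0.6 -2.6  6.8] q [ 1.04  0.25 -0.6   0.   -0.72 -2.2 ]
shift in present axes [   0.006 -113.217 -480.153] turn None
```

```bash
python3 -m creep '[0,2,0,0,-1, 0,0,0,0,-1, 0,0,0,0,-1]'; python3 -c "
from tool import *
go(0,0)"
```

```text
clock: 7.6
tool_pos: [395.6, 295.0, 235.0]
tcp_rot: [-0.144, 0.692, 0.142, 0.692]
contact_force: [8.3, -10.3, 6.6]
gripper_width: 11.8
t 7.6 tcp [395.6 295.  235. ] yaw 0.408 x [ 0.001 -0.003 -1.   ] w 11.8 F [  8.3 -10.3   6.6] q [ 1.04  0.25 -0.6   0.   -0.73 -2.21]
shift in present axes [   0.712 -113.846 -480.202] turn None
```

```bash
python3 -m creep '[0,-1.5,0,0,0, 0,0,0,0,0, 0,0,0,0,0, -50,0,0,0,0, -45,0,0,0.155,0, 0,0,0,0.155,0, 0,0,0,0.155,0, 0,0,0,0.156,0, 0,-50,24.3,0,0, 0,-50,24.3,0,0, 0,-50,24.3,0,0, 0,-50,24.3,0,0, 0,-50,24.3,0,0, 0,-50,24.3,0,0, 0,-50,24.3,0,0, 0,-50,24.3,0,0, 0,-50,24.3,0,0, 0,0,0,0,0]'; python3 -c "
from tool import *
go(514.2,-191.3,193,-.213)"
cat > chk.py <<'E'
from tool import *
def gate(tag,box=np.array([441.6,189.3,.409])):
    c=cam('top',tag)
    p=c['pixels'].astype(float); g=(p[:,:,1]>p[:,:,0]*1.12)&(p[:,:,1]>p[:,:,2]*1.05)&(p[:,:,1]>40)
    g&=render(c,PARTS['grater_box'],box,(0,0,640,400))>.5
    rc=np.argwhere(g); B=np.array([atz(c,q,52)[:2] for q in rc])-box[:2]
    s,k=np.sin(box[2]),np.cos(box[2]); B=np.c_[k*B[:,0]+s*B[:,1],-s*B[:,0]+k*B[:,1]]
    mid=np.abs(B[:,0])<32; print('gate y',np.percentile(B[mid,1],[1,50,99]),'x',np.percentile(B[:,0],[1,50,99]))
E
python3 -c "
from chk import *
gate('t3.png')"
```

```text
clock: 9.85
tool_pos: [514.4, -194.0, 328.9]
tcp_rot: [0.077, 0.703, -0.077, 0.703]
contact_force: [-0.3, 1.0, -0.2]
gripper_width: 44.3
t 9.85 tcp [ 514.4 -194.   328.9] yaw -0.2175 x [-0.001 -0.    -1.   ] w 44.3 F [-0.3  1.  -0.2] q [-0.    0.22 -0.37  0.   -0.98 -1.78]
shift in present axes [135.908   2.67   -0.615] turn -0.004527060892251633
gate y [ 66.484 100.362 134.238] x [-38.527  -1.244  36.682]
```

```bash
python3 -m creep '[50,2.7,-0.6,-0.0045,0, 50,0,0,0,0, 25,0,0,0,0, 9,0,0,0,0, 3,0,0,0,0, 0,0,0,0,-0.5, 0,0,0,0,-0.7, 0,0,0,0,-1, 0,0,0,0,-1, 0,0,0,0,-1]' 25; python3 -c "
from chk import *
st(); cam('side','s4.png')
x=cv2.imread('pics/s4.png')[180:300,310:470]
cv2.imwrite('pics/v4.png',cv2.resize(x,None,fx=4,fy=4,interpolation=cv2.INTER_CUBIC))"
```

```text
clock: 11.15
tool_pos: [514.1, -188.5, 193.2]
tcp_rot: [0.074, 0.703, -0.074, 0.703]
contact_force: [-1.5, 0.3, 5.6]
gripper_width: 9.9
t 11.15 tcp [ 514.1 -188.5  193.2] yaw -0.2086 x [ 0.001 -0.    -1.   ] w 9.9 F [-1.5  0.3  5.6] q [ 0.01  0.38 -0.52  0.   -0.67 -1.79]
```

View pics/v4.png

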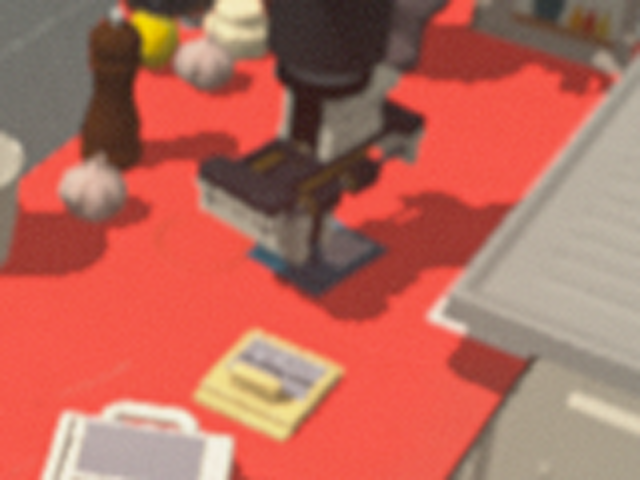

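```bash
python3 -m creep '[-10,0,0,0,-1, -40,0,0,0,-1, -40,0,0,0,-1, -37,0,0,-0.155,-1, 0,0,0,-0.155,-1, 0,0,0,-0.155,-1, 0,0,0,-0.1525,-1, 0,50.2,10.5,0,-1, 0,50.2,10.5,0,-1, 0,50.2,10.5,0,-1, 0,50.2,10.5,0,-1, 0,50.2,10.5,0,-1, 0,50.2,10.5,0,-1, 0,50.2,10.5,0,-1, 0,50.2,10.5,0,-1, 0,0,0,0,-1, 0,0,0,0,-1]'; python3 -c "
from chk import *
go(431.4,212.9,260,.409)
c=cam('side','s5.png');cam('top','t5.png')
a=cv2.imread('pics/t5.png')[200:290,210:340];b=cv2.imread('pics/s5.png')[255:380,270:400]
cv2.imwrite('pics/v5.png',np.hstack([cv2.resize(x,(400,400*x.shape[0]//x.shape[1]),interpolation=cv2.INTER_CUBIC)[:276] if 0 else cv2.resize(x,(400,300),interpolation=cv2.INTER_CUBIC) for x in(a,b)]))"
```

```text
clock: 13.32
tool_pos: [431.0, 213.6, 319.7]
tcp_rot: [-0.144, 0.693, 0.144, 0.692]
contact_force: [0.4, -0.2, -1.8]
gripper_width: 9.3
t 13.32 tcp [431.  213.6 319.7] yaw 0.4097 x [-0.001 -0.    -1.   ] w 9.3 F [ 0.4 -0.2 -1.8] q [ 0.87  0.12 -0.52 -0.   -0.93 -2.03]
shift in present axes [59.661 -0.763  0.135] turn 0.0006574621192748653
```

View pics/v5.png

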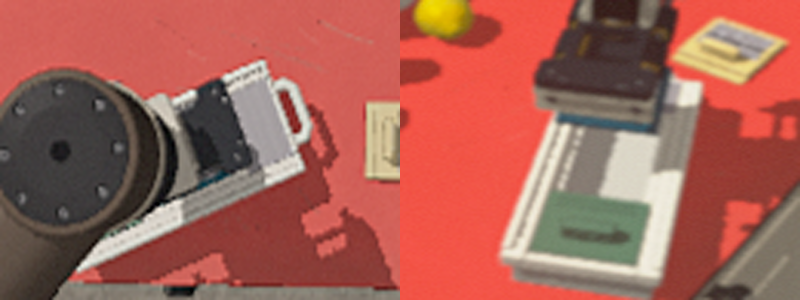

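```bash
python3 -m creep '[40,-0.8,0,0,-1, 25,0,0,0,-1, 7.5,0,0,0,-1, 0,0,0,0,-1]'; python3 -m creep '[0,0,4,0,-1, 0,0,4,0,-1, 0,0,2,0,-1, 0,0,0,0,-1]';python3 -c "
from chk import *
go(431.4,212.9,260,.409)"
```

```text
clock: 13.92
tool_pos: [432.1, 212.4, 247.3]
tcp_rot: [-0.143, 0.693, 0.143, 0.692]
contact_force: [0.6, 0.4, -1.7]
gripper_width: 9.9
clock: 14.42
tool_pos: [440.8, 216.7, 247.2]
tcp_rot: [-0.144, 0.693, 0.143, 0.692]
contact_force: [-1.6, -1.4, 0.9]
gripper_width: 9.7
t 14.43 tcp [440.8 216.7 247.2] yaw 0.4087 x [-0. -0. -1.] w 9.7 F [-1.6 -1.4  0.9] q [ 0.86  0.23 -0.59 -0.   -0.75 -2.02]
shift in present axes [-12.807   0.207 -10.164] turn -0.0003487401696202763
```

```bash
for i in 1 2 3 4 5; do python3 -m creep '[0,0,1,0,-1, 0,0,0,0,-1]' | egrep 'pos|force'; done
```

```text
tool_pos: [441.2, 216.8, 246.8]
contact_force: [-4.9, -0.9, 1.8]
tool_pos: [441.6, 216.8, 246.6]
contact_force: [-8.1, -0.8, 2.4]
tool_pos: [441.9, 216.9, 246.3]
contact_force: [-11.2, -0.0, 4.0]
tool_pos: [442.2, 217.0, 246.1]
contact_force: [-14.2, -1.3, 5.4]
tool_pos: [442.5, 217.1, 246.0]
contact_force: [-19.4, -1.0, 8.7]
```

```bash
python3 -m creep '[0,0,-8,0,-1, 0,0,-8,0,-1, 0,0,-8,0,-1, 0,0,-2,0,-1, 0,0,0,0,-1]'| egrep 'pos|force';  for i in 1 2 3 4 5 6; do python3 -m creep '[0,0,-1,0,-1, 0,0,0,0,-1]' | egrep 'pos|force'; done
```

```text
tool_pos: [421.7, 208.6, 247.4]
contact_force: [-0.8, 0.0, -1.3]
tool_pos: [420.8, 208.2, 247.1]
contact_force: [0.1, -0.1, -1.6]
tool_pos: [419.7, 207.7, 247.1]
contact_force: [-0.8, 0.5, -0.3]
tool_pos: [418.9, 207.4, 247.2]
contact_force: [0.3, 1.5, -1.3]
tool_pos: [418.3, 207.2, 247.4]
contact_force: [3.5, 0.3, -1.1]
tool_pos: [417.9, 207.1, 247.7]
contact_force: [6.4, 0.0, -4.4]
tool_pos: [417.5, 207.0, 248.0]
contact_force: [9.1, -0.2, -3.3]
```

```bash
python3 -m creep '[0,0,8,0,-1, 0,0,6.8,0,-1, 0,0,0,0,-1, 0,0,0,0,-1]'| egrep 'pos|force'; python3 -c "
from chk import *
s,k=np.sin(.409),np.cos(.409); ex=478.6; ey=23.8
go(k*ex-s*ey,s*ex+k*ey,235.2,.409)"
```

```text
tool_pos: [429.5, 211.7, 246.9]
contact_force: [-0.1, -0.3, -1.5]
t 18.3 tcp [429.5 211.7 246.9] yaw 0.4084 x [-0.001 -0.001 -1.   ] w 9.7 F [-0.1 -0.3 -1.5] q [ 0.87  0.21 -0.62 -0.   -0.75 -2.03]
shift in present axes [11.66   0.337  0.342] turn -0.0005974823320811784
```

```bash
python3 -m creep '[3,0.3,0.3,0,-1, 3,0,0,0,-1, 0,0,0,0,-1]'| egrep 'pos|force'; python3 -m creep '[3,0,0,0,-1, 0,0,0,0,-1]'| egrep 'pos|force'; python3 -m creep '[2,0,0,0,-1, 0,0,0,0,-1]'| egrep 'pos|force';python3 -m creep '[1,0,0,0,-1, 0,0,0,0,-1]'| egrep 'pos|force'
```

```text
tool_pos: [429.7, 212.3, 240.9]
contact_force: [1.2, -0.9, -0.8]
tool_pos: [429.8, 212.3, 237.9]
contact_force: [-0.4, 0.7, -0.9]
tool_pos: [429.8, 212.4, 236.0]
contact_force: [-0.3, -0.9, -1.0]
tool_pos: [429.9, 212.4, 235.2]
contact_force: [0.0, 0.0, -1.2]
```

```bash
python3 -m creep '[0.6,0,0,0,-1, 0,0,0,0,-1]'| egrep 'pos|force'; python3 -m creep '[0,-3,0,0,-1, 0,-3,0,0,-1, 0,-2,0,0,-1, 0,0,0,0,-1]'| egrep 'pos|force'; python3 -m creep '[0,-2,0,0,-1, 0,-2,0,0,-1, 0,-1,0,0,-1, 0,0,0,0,-1]'| egrep 'pos|force'
```

```text
tool_pos: [429.9, 212.4, 235.1]
contact_force: [-1.8, -0.7, 6.5]
tool_pos: [433.6, 205.4, 235.1]
contact_force: [-0.3, 2.8, 5.1]
tool_pos: [435.6, 200.9, 235.1]
contact_force: [-1.9, 2.6, 5.1]
```

```bash
for i in 1 2 3 4; do python3 -m creep '[0,-1,0,0,-1, 0,0,0,0,-1]' | egrep 'pos|force'; done; python3 -c "
from chk import *
st(); c=cam('side','s6.png')
b=cv2.imread('pics/s6.png')[265:385,280:400]
cv2.imwrite('pics/v6.png',cv2.resize(b,(600,600),interpolation=cv2.INTER_CUBIC))"
```

```text
tool_pos: [436.0, 200.0, 235.1]
contact_force: [-1.3, 3.1, 5.0]
tool_pos: [436.4, 199.1, 235.1]
contact_force: [-1.4, 4.0, 5.1]
tool_pos: [436.7, 198.4, 235.1]
contact_force: [-3.3, 4.8, 6.1]
tool_pos: [436.8, 198.0, 235.1]
contact_force: [-6.8, 9.6, 6.8]
t 21.68 tcp [436.8 198.  235.1] yaw 0.4089 x [ 0.001  0.003 -1.   ] w 9.8 F [-6.8  9.6  6.8] q [ 0.84  0.23 -0.63 -0.   -0.71 -2.  ]
```

```bash
python3 -m creep '[0,1.2,0,0,-1, 0,0,0,0,-0.4, 0,0,0,0,-0.3, 0,0,0,0,-0.3, -20,0,0,0,-0.3, -40,0,0,0,0, 0,35,0,0,0, 0,50,0,0,0, 0,20,0,0,0, 0,0,0,0,0]'; python3 -c "
from chk import *
s,k=np.sin(.409),np.cos(.409); ex=478.6; ey=112.8
go(k*ex-s*ey,s*ex+k*ey,235.2,.409)
gate('t7.png'); c=cam('side','s7.png')
a=cv2.imread('pics/t7.png')[200:290,210:340];b=cv2.imread('pics/s7.png')[265:385,280:400]
cv2.imwrite('pics/v7.png',np.hstack([cv2.resize(a,(400,300),interpolation=cv2.INTER_CUBIC),cv2.resize(b,(400,400),interpolation=cv2.INTER_CUBIC)[:300]]))"
```

```text
clock: 22.98
tool_pos: [393.9, 295.0, 294.3]
tcp_rot: [-0.144, 0.692, 0.144, 0.692]
contact_force: [-0.3, -0.3, -0.4]
gripper_width: 44.0
t 22.98 tcp [393.9 295.  294.3] yaw 0.4108 x [-0.    -0.001 -1.   ] w 44.0 F [-0.3 -0.3 -0.4] q [ 1.04  0.16 -0.53 -0.   -0.87 -2.2 ]
shift in present axes [59.079 -1.153 -0.124] turn 0.0017590565051511797
gate y [70.277 73.696 77.114] x [-39.197 -36.005 -29.12 ]
```

View pics/v7.png

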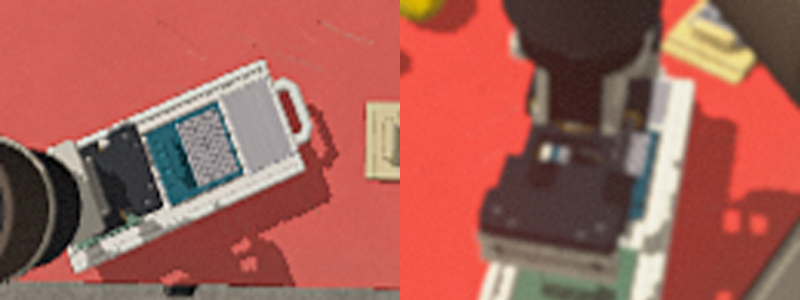

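```bash
python3 -m creep '[30,-1,0,0.001,0, 20,0,0,0,0, 8,0,0,0,0, 0,0,0,0,-0.7, 0,0,0,0,-1, 0,0,0,0,-1, 0,-8,0,0,-1, 0,-8,0,0,-1, 0,-8,0,0,-1, 0,-6,0,0,-1, 0,0,0,0,-1]' 20;  for i in 1 2 3 4; do python3 -m creep '[0,-2,0,0,-1, 0,0,0,0,-1]' | egrep 'pos|force|width'; done
```

```text
clock: 24.45
tool_pos: [407.5, 265.3, 237.1]
tcp_rot: [-0.143, 0.692, 0.143, 0.693]
contact_force: [3.5, -0.8, 5.7]
gripper_width: 11.7
tool_pos: [408.2, 263.8, 237.2]
contact_force: [2.2, 0.2, 6.0]
gripper_width: 11.9
tool_pos: [408.9, 262.0, 237.2]
contact_force: [0.8, 1.6, 5.7]
gripper_width: 11.9
tool_pos: [409.7, 260.2, 237.1]
contact_force: [0.6, 0.4, 4.6]
gripper_width: 11.7
tool_pos: [410.5, 258.4, 237.2]
contact_force: [1.0, 1.3, 4.8]
gripper_width: 11.6
```

```bash
for i in 1 2 3 4 5; do python3 -m creep '[0,-1.2,0,0,-1, 0,0,0,0,-1]' | egrep 'pos|force|width'; done
```

```text
tool_pos: [411.0, 257.3, 237.2]
contact_force: [1.1, 1.4, 6.0]
gripper_width: 11.2
tool_pos: [411.2, 256.8, 237.2]
contact_force: [-3.2, 5.5, 6.2]
gripper_width: 11.7
tool_pos: [411.3, 256.4, 237.2]
contact_force: [-7.9, 10.1, 5.9]
gripper_width: 11.6
tool_pos: [411.5, 256.1, 237.3]
contact_force: [-13.3, 15.3, 7.0]
gripper_width: 11.8
tool_pos: [411.7, 255.7, 237.3]
contact_force: [-18.6, 20.5, 7.9]
gripper_width: 11.8
```

```bash
python3 -m creep '[0,3.5,0,0,-1, 0,0,0,0,0, 0,0,0,0,0, -20,0,0,0,0, -40,0,0,0,0, -30,0,0,0,0, 0,-50,-8,0,0, 0,-50,-8,0,0, 0,-50,-8,0,0, 0,-50,-8,0,0, 0,-50,-8,0,0, 0,-50,-8,0,0, 0,-50,-8,0,0, 0,-50,-8,0,0, 0,0,0,0,0, 0,0,0,0,0]'; python3 -c "
from chk import *
st()
gate('t8.png'); c=cam('side','s8.png')
a=cv2.imread('pics/t8.png')[200:290,210:340];b=cv2.imread('pics/s8.png')[265:385,280:400]
cv2.imwrite('pics/v8.png',np.hstack([cv2.resize(a,(433,300),interpolation=cv2.INTER_CUBIC),cv2.resize(b,(360,360),interpolation=cv2.INTER_CUBIC)[:300]]))"
```

```text
clock: 28.7
tool_pos: [510.1, -136.9, 325.9]
tcp_rot: [-0.142, 0.693, 0.143, 0.692]
contact_force: [-0.9, 0.1, 0.1]
gripper_width: 43.9
t 28.7 tcp [ 510.1 -136.9  325.9] yaw 0.4059 x [-0.002  0.    -1.   ] w 43.9 F [-0.9  0.1  0.1] q [ 0.11  0.19 -0.42 -0.   -0.97 -1.27]
gate y [25.109 59.592 94.024] x [-38.203  -0.859  36.626]
```

View pics/v8.png

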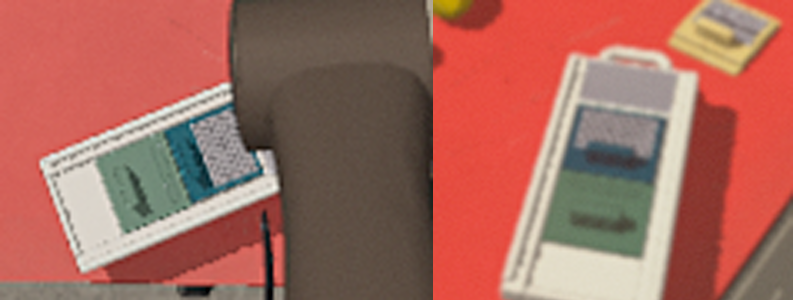

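```bash
python3 -c "
from cell import close_job
print(close_job())"
```

```text
the job is handed in; nothing more can be done
None
```

The fine grater is in the bay, front tongue under the lip and finger grip towards the gate. The gate is shut over its rear tongue. I handed the job in at about 29 s of the 66 s allowed; no verdict is reported.

- **Gate open:** I pulled the gate about 40 mm to its stop, confirmed by the force and by the top camera.
- **Insert seated:** I found the bay's middle by touching the insert lightly against both guides. The travel was 23.8 mm against the 24 mm expected. I lowered it flat onto the ledges and pushed it under the lip until it stopped.
- **Gate shut:** I slid the gate back until the force rose at about 40 mm of travel. The force rose to about 28 N before I relaxed and let go.
- **Last checks:** The top camera put the gate's middle 40.8 mm back from its open position, slightly more than the 40 mm stroke, which is within measuring error. The side picture shows the insert in line under the lip with no gap at the gate. The gripper touched nothing at the end.
- **Not fully checked:** The arm hid part of the lip in the last top picture, so there only the side view and the felt stop confirm the front. The slicing insert was not touched and looked unmoved in the side view. I never moved the arm near the food, jars or pepper mill, but I did not measure them again.
- **Disagreement:** The box position from the top camera was 2 to 3 mm off from what touch showed along both axes. The side camera's fit differed from the top camera's by about 5 mm. I used the positions found by touch.

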